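Slide the parcel tray home under the bench shelf

ROBOT

A 6-joint arm with a two-finger parallel gripper is mounted at the origin on the work surface. World frame = base frame: x ahead of the robot, y to its left, z up, the work surface at z = 0. Lengths are in mm, angles in rad, forces in N, time in s.
With the tool pointing down it reaches from about 250 to 775 mm from the base axis. Payload 8.9 kg.
Tool frame: the origin (TCP) lies on the centre line of the jaws, within the pads' length; the fingertips stand 19 mm ahead of it and the grasp point (between the pads) is the TCP; y points along the fingers, z is the direction in which the jaws open and shut, and the axes are right-handed (so a half turn about y gives the same grasp; the last joint's range is limited). The gripper opens to 85 mm and grips with 20 to 120 N. Pads are 22 mm wide; open, the fingers measure 114 mm over their backs; the gripper's body (76 mm by 85 mm) begins 54 mm behind the grasp point. The pads swing forward as they close: fully open they stand 13 mm farther back than shut.
Start: joints at [-1.24, 0.291, -0.153, 1.127, 0, 1.431], TCP at [237.673, -468.119, 250.305] pointing down, gripper open.
Joint ranges: [-2.52, 2.52], [-0.91, 1.74], [-1.3, 1.37], [-1.96, 2.02], [-1.52, 1.47], [-3.14, 3.14]. Speed limits (rad/s): [2.22, 2.22, 2.79, 3.14, 3.14, 3.14].

INTERFACE

Orientations are given as a 3x3 rotation matrix whose columns are the frame's x, y, z axes.
In Python, from plant import env gives the robot as it stands. The module is installed in compiled form; this text tells all that it offers.
- The arm moves only by the shell command python3 -m jog 'ROWS' [FORCE]. ROWS is JSON, a list of rows, each a list of 3 entries, a list of its own where there are three numbers: the shift along the tool's x, y, z in mm, then the turn about the tool's y in rad, then the gripper's target within -1 to 1 (shut at 1, half-way at 0, fully open at -1). A call has exactly 8 rows; each row shifts and turns the commanded pose from where the row before left it, along the tool's axes as they then stand; what a row does not reach is not made up. A row lasts 1/8 s, in which the tool goes at most 62.5 mm and 10.7 degrees, less where a joint would pass 70% of its speed; a pose out of reach is approached as far as the arm can. A call is refused whole if a number of a shift passes 62.5 or a number of a turn 0.188, either way. A call with a gripper value outside its range is refused whole. The fingers move at their own pace and stop on an object; FORCE is the grip in N (left out, the last holds). Time passes only in rows, so rows that do not move let the fingers close, or fill a call up. It gives the time, the measured TCP pose, the force and the opening at its end, in the units of the state.
- env.read_state(): the state, without advancing time (a new reading comes with each control period).
- env.camera(name): name is "side" or "top"; returns (picture, depth): 384x512x3 uint8, red, green, blue; 384x512 float32, mm along the optical axis (not along the pixel's ray), 0 where there is no reading.
- env.get_calibration(name): a dict with "fx", "fy", "cx", "cy" (pixels), "extrinsics" (4x4, takes a point from world to camera coordinates). Camera axes: x right, y up, looking along -z (the intrinsics and any distortion apply to the point x, -y, -z); pixel columns grow to the right and rows downward; lengths in mm; the calibration is good to about 2 mm. A picture is of the moment at which its call begins. get_calibration takes no time and is no camera call.
- env.sign_off(): hands the job in, once; it reports no verdict.
The state is a dict: "time": time; "qpos": joint angles; "qvel": joint speeds; "joint_torque": joint torques, N m; "ee_pos": TCP position; "tool_rot": TCP orientation; "force": force on the tool from outside, world axes, zero at the start; "wrist_torque": the same for the moment, N m; "grip_width": finger opening in mm.
Only numpy, scipy, OpenCV 4.12 (cv2) and the standard library are available. Lean on these libraries where they do the work, as an engineer would, in place of code of your own. Each camera call takes 0.05 s, during which the arm holds its last target. There are 200 camera calls.

TASK

Slide the low parcel tray by its upright grip under the little bench shelf, square and centred between the posts and clear of them and of the underside, until it meets the sprung stop at the back. Press it into the spring with roughly 10 newtons for half a second, without slamming it, then ease off gently and let go so that the tray stays resting against the stop. Leave the other parcels and the tape alone.

Things in the scene. Friction and masses are not known exactly. Their poses are not given: they have to be found in the camera images.
- tray: low open grey plastic tray 120 (x) x 150 (y) mm, walls 36 mm high, packed with small cartons fixed in it, up to 47 mm high; one rigid piece of 0.5 to 0.85 kg that drags over the bench with 2 to 6 N. Origin: centre of its underside. Its +x end goes in first; the grip is at the -x end
- grip (a point): point to grasp on the tray's upright grip: grey block 26 mm (tray x) x 24 mm (tray y), top 75 mm above the bench, on a low stalk (24 mm wide, top at 14 mm), 125 mm behind the tray's origin. The point is on the block's axis, 50 mm above the tray's underside; axes as the tray's
- shelf: fixed low grey steel shelf: board 160 deep (x) x 330 wide (y) mm, underside 62 and top 80 mm above the bench, on four posts 24 mm square whose inner faces, at y = -105 and +105 mm, leave a bay 210 mm wide. Origin: at bench level under the middle of the board's front edge; +x points into the bay, the way the tray goes. The back is open
- rail: aluminium strip 145 mm long flush in the bench on the bay's centre line. Origin at its near end, 100 mm behind the shelf's front edge; axes as the shelf's. A dark steel stop block (70 mm wide, 47 mm high) with a rubber buffer in front is clamped on it; its place varies and is not reported: the relaxed buffer's face lies 16 to 46 mm beyond this origin along x
- carton: bystander: loose carton 120 x 90 x 80 mm on the bench; origin centre of its underside
- shelf_carton: bystander: loose carton 70 x 110 x 60 mm on the shelf board; origin centre of its underside
- tape: bystander: roll of clear tape lying flat, 100 mm diameter, 48 mm high; origin centre of its underside
- buffer_height (a point): point 19 mm above the rail's origin, level with the buffer's middle. The stop's buffer is a black plate 56 mm wide, 5 to 33 mm above the bench, on a damped spring: 0.8 N per mm, 25 mm of travel. A press of tray on buffer of 8 to 13 N is right, above 16 N too much; the spring throws the tray off if it is let go under load
Not all that is in view belongs to the job. Several things have the shape of the tray; the one meant has the colours described above.

How it is judged (in metres and radians):
On the way, in this order (a step that is already met when the one before it is completed fails the run):
1. the tray is well under the shelf (its middle at or past the front edge) and not yet on the stop (x of tray in the frame of shelf above 0 m and contact force between tray and rail below 4 N), for 0.1 s.
2. the tray is pressed against the stop with more than 6 N for 0.3 s (contact force between tray and rail above 6 N), for 0.3 s.
At the end, for the whole second after the job is handed in: the tray lies flat and at rest under the shelf, released, still resting against the stop's buffer (more than 0.3 N), its middle at least 45 mm behind the shelf's front edge and within 15 mm of the bay's centre line, square to the shelf within 0.1 rad (contact force between tray and rail above 0.3 N and x of tray in the frame of shelf above 0.045 m and y of tray in the frame of shelf between -0.015 and 0.015 m and angle between the x axis of tray and the x axis of shelf, either way round below 0.1 rad and angle between tray's own z axis and vertical below 0.05 rad and linear speed of tray below 0.01 m/s); the robot touches nothing.
It fails at once if the tray presses or strikes the stop with more than 16 N (contact force between tray and rail above 16 N).
It fails at once if the tray hits or rubs the shelf's underside or posts (more than 3 N) (contact force between tray and shelf above 3 N).
It fails at once if a bystander is moved by more than 20 mm (distance of any of carton, shelf_carton, tape from where it was at the start of the episode above 0.02 m).
It also fails if it takes over 54 s, if anything falls off the work surface, if the arm or the gripper's body presses on something with over 40 N, if the wrist force passes 120 N, or if a joint passes its speed limit or range.

## Working session

There is one attempt and no reset: what is moved stays moved. The work goes in short steps, Python scripts to look and compute and a shell command to move; the robot and the scene stay as the last step left them, time stands still between calls to the robot, and variables do not carry over. Pictures are saved under pics/ and viewed, about 8 in all and at most 12, crops included, and the job is handed in when it is done.

```bash
mkdir -p pics
cat > h.py <<'E'
import numpy as np, cv2
from plant import env
def grab(n):
    p,d=env.camera(n); c=env.get_calibration(n); return p,d,c
def world(d,c):
    v,u=np.mgrid[:d.shape[0],:d.shape[1]]
    X=(u-c['cx'])/c['fx']*d; Y=-(v-c['cy'])/c['fy']*d
    P=np.stack([X,Y,-d,np.ones_like(d)],-1)
    return (P@np.linalg.inv(np.array(c['extrinsics'])).T)[...,:3]
E
python3 - <<'E'
from h import *
ims=[]
for n in("top","side"):
    p,d,c=grab(n); np.savez(f'{n}0.npz',p=p,d=d,w=world(d,c)); ims.append(p)
    print(n,{k:np.round(v,3).tolist() for k,v in c.items()})
    cv2.imwrite(f'pics/{n}0.png',cv2.resize(p[...,::-1],(768,576)))
s=env.read_state();print({k:np.round(v,3).tolist() for k,v in s.items()})
E
```

```text
top {'fx': 352.136, 'fy': 352.136, 'cx': 257.696, 'cy': 199.351, 'extrinsics': [[-0.001, -1.0, -0.027, 3.366], [0.99, -0.005, 0.142, -540.486], [-0.142, -0.027, 0.989, -948.515], [0.0, 0.0, 0.0, 1.0]]}
side {'fx': 392.273, 'fy': 392.273, 'cx': 253.973, 'cy': 186.848, 'extrinsics': [[0.703, 0.711, 0.005, -376.069], [-0.437, 0.427, 0.791, 183.504], [0.561, -0.558, 0.611, -1578.519], [0.0, 0.0, 0.0, 1.0]]}
{'time': 0.1, 'qpos': [-1.24, 0.291, -0.154, 1.127, 0.0, 1.432], 'qvel': [-0.001, 0.0, 0.002, 0.001, -0.0, -0.001], 'joint_torque': [0.002, -53.798, 33.192, 0.009, -0.0, 0.0], 'ee_pos': [237.558, -467.787, 249.809], 'tool_rot': [[-0.892, -0.0, 0.453], [-0.453, 0.001, -0.892], [-0.0, -1.0, -0.001]], 'force': [-0.332, -0.032, -0.197], 'wrist_torque': [-0.005, 0.023, -0.02], 'grip_width': 85.26}
```

View pics/top0.png

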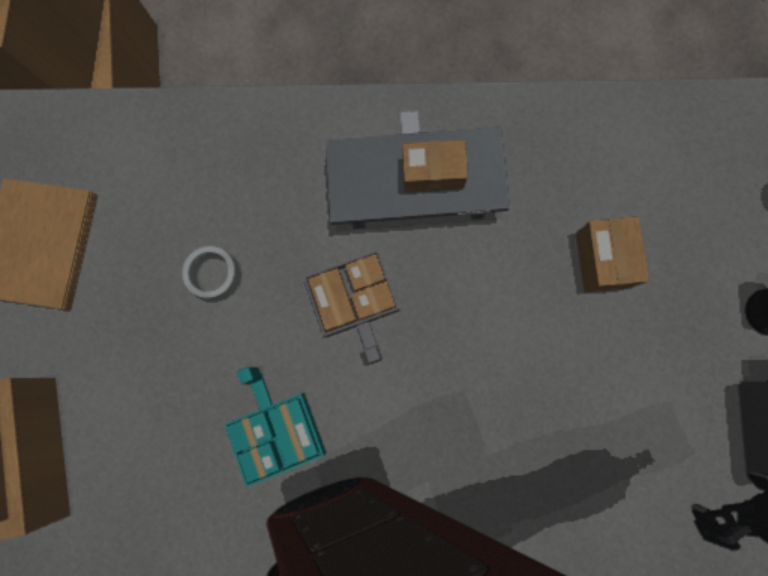

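View pics/side0.png

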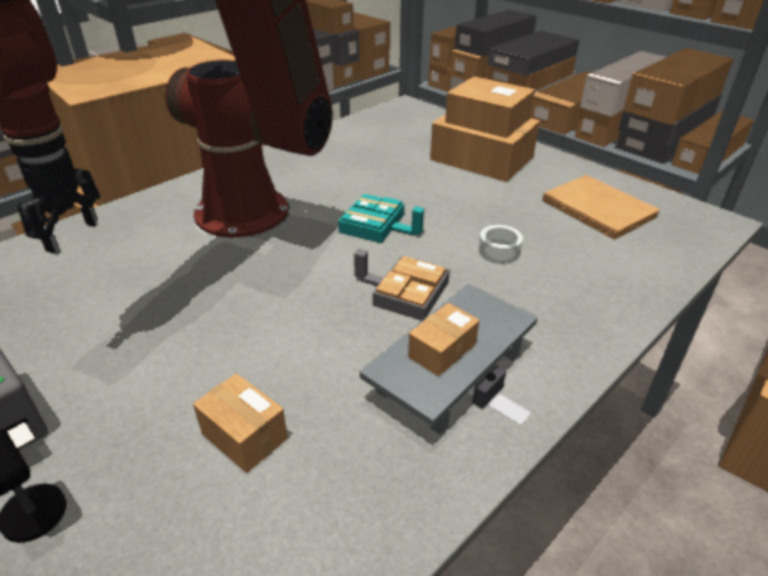

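Candidates in the top view (768x576): a grey tray with cartons at (352,295), its grip at (372,355), and a teal tray at (275,440), its grip at (248,375), which is the wrong colour. I choose the grey one. The shelf is at (417,175), the tape at (209,272), the carton at (613,253) and the shelf carton at (435,165). The rail end shows behind the shelf at (410,122).

Run:
```python
from h import *
z=np.load('top0.npz');w=z['w'];p=z['p']
def rect(m,name):
    m=m.astype(np.uint8); n,l,st,_=cv2.connectedComponentsWithStats(m)
    for i in range(1,n):
        if st[i,4]<25: continue
        q=w[l==i]; r=cv2.minAreaRect(q[:,:2].astype(np.float32))
        print(name,st[i].tolist(),'rect',np.round(r[0],1),np.round(r[1],1),round(r[2],2),'mean',np.round(q.mean(0),1),'z',np.round(np.percentile(q[:,2],[5,50,95]),1))
Z=w[...,2]
roi=np.zeros(Z.shape,bool); roi[70:260,190:350]=1
b=roi&(w[...,0]<900)&(Z>70)&(Z<92); rect(b,'shelf')
t=np.zeros_like(roi); t[160:250,195:270]=1
rect(t&(Z>22),'tray>22')
rect(t&(Z>62),'grip')
rect(t&(Z>5)&(w[...,0]<1e9)&(Z<24),'low')
rr=np.zeros_like(roi); rr[68:92,258:288]=1
rect(rr&(p.mean(-1)>110),'rail')
o=np.zeros_like(roi);o[130:220,100:160]=1;rect(o&(Z>20),'tape')
o[:]=0;o[130:220,370:450]=1;rect(o&(Z>20),'carton')
# shelf line fits: front and sides
ys,xs=np.where(b)
cv2.imwrite('pics/crop1.png',cv2.resize(p[60:260,190:350,::-1],None,fx=3,fy=3,interpolation=cv2.INTER_CUBIC))
s=np.load('side0.npz'); w2=s['w'];Z2=w2[...,2]
w=w2;p=s['p'];W=(w2[...,0]>300)&(w2[...,0]<950)&(abs(w2[...,1])<250)
rect(W&(Z2>72)&(Z2<88),'side shelf')
rect(W&(Z2>22)&(w2[...,0]<620),'side tray')
rect(W&(Z2>52)&(w2[...,0]<520),'side grip')
rr=np.zeros_like(W);rr[255:285,320:356]=1
rect(rr&(p.mean(-1)>150),'side rail')
```

```text
shelf [217, 84, 123, 65, 5266] rect [769.2 -53.3] [162.5 330. ] 4.01 mean [762.  -45.3  79.4] z [76.4 79.5 82.4]
shelf [243, 231, 11, 11, 84] rect [437.   28.2] [25.3 23.6] 24.69 mean [436.8  28.   74.2] z [71.5 74.2 77.1]
tray>22 [202, 167, 64, 57, 2075] rect [499.6  50.7] [238.2 150.1] 19.73 mean [551.6  68.9  44.2] z [31.6 42.6 47. ]
tray>22 [243, 231, 11, 12, 98] rect [418.8  11.9] [77.  28.8] 42.55 mean [435.3  26.1  90. ] z [40.4 73.7 77.7]
grip [243, 231, 11, 11, 90] rect [419.   11.6] [77.  27.9] 42.55 mean [435.9  26.4  94.7] z [70.9 74.2 78. ]
low [236, 214, 16, 19, 149] rect [473.5  42.9] [52.  27.4] 19.01 mean [476.2  42.2  13.3] z [ 9.7 13.1 17.3]
rail [267, 74, 13, 15, 162] rect [912.2 -43.8] [47.5 35. ] 4.35 mean [ 9.112e+02 -4.370e+01  3.000e-01] z [-2.8  0.3  3.1]
tape [121, 164, 38, 36, 615] rect [509.8 178.8] [462.3  97. ] 62.35 mean [590.2 332.5  55.9] z [23.4 45.5 49.6]
carton [386, 145, 47, 49, 1898] rect [ 552.8 -233.9] [138.3 499.2] 20.63 mean [ 615.4 -404.8   77.6] z [34.2 79.8 83.1]
side shelf [235, 165, 10, 6, 40] rect [437.2  25.9] [28.4 23. ] 5.29 mean [4
[... 258 characters left out ...]
6.4 43.6 49.8]
side tray [274, 138, 6, 16, 75] rect [405.2 244. ] [23.8 11.7] 3.69 mean [404.4 245.   53.4] z [25.4 56.  77.5]
side tray [235, 165, 10, 19, 152] rect [439.6  27.4] [27.8 27.8] 19.04 mean [443.7  23.9  55.1] z [25.8 55.7 78.1]
side tray [248, 170, 52, 38, 1153] rect [556.3  69.4] [121.7 152.8] 19.75 mean [562.3  59.9  42.6] z [27.5 44.8 49.3]
side grip [274, 138, 6, 9, 42] rect [405.2 244. ] [23.8 11.7] 3.69 mean [404.2 245.1  66.4] z [54.1 66.  78.8]
side grip [235, 165, 10, 11, 86] rect [438.9  27.1] [27.8 26.3] 15.64 mean [442.5  25.   68.9] z [53.8 70.5 78.3]
side rail [320, 255, 36, 30, 885] rect [1065.7 -324.4] [ 92.1 799.9] 30.69 mean [903.5 -41.4   6.3] z [0.1 2.6 5.1]
```

View pics/crop1.png

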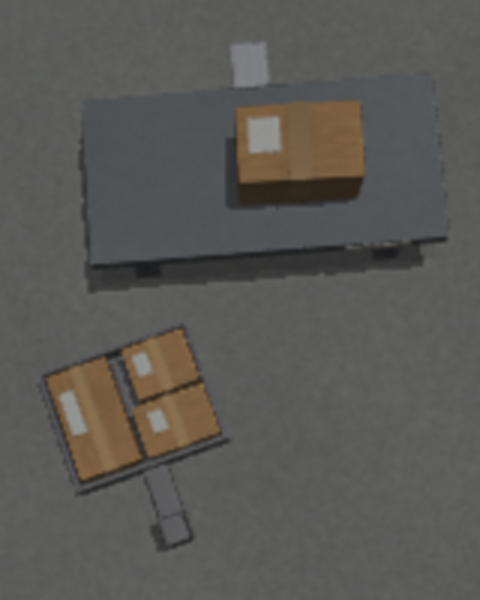

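```bash
python3 -m jog '[[[-40,0,-35],0,-1],[[-40,0,-35],0,-1],[[-40,0,-35],0,-1],[[-40,0,-35],0,-1],[[-40,0,-35],0,-1],[[-40,0,-35],0,-1],[[-40,0,-35],0,-1],[[-40,0,-35],0,-1]]' 40
python3 -m jog '[[[-40,0,-35],0,-1],[[-40,0,-35],0,-1],[[0,0,0],-0.18,-1],[[0,0,0],-0.18,-1],[[0,0,0],-0.18,-1],[[0,0,0],-0.18,-1],[[0,0,0],-0.18,-1],[[0,0,0],-0.18,-1]]'
python3 -m jog '[[[0,0,0],-0.18,-1],[[0,0,0],-0.18,-1],[[0,0,0],-0.18,-1],[[0,0,0],-0.18,-1],[[0,15,0],-0.18,-1],[[0,15,0],-0.18,-1],[[0,15,0],-0.18,-1],[[0,15,0],-0.18,-1]]'
python3 -c "
from h import *
s=env.read_state();print({k:np.round(v,3).tolist() for k,v in s.items()})"
```

```text
time: 1.1
ee_pos: [396.5, -71.9, 250.3]
tool_rot: [[-0.892, 0.0, 0.453], [-0.453, -0.0, -0.892], [-0.0, -1.0, 0.0]]
force: [0.6, -0.1, 0.5]
grip_width: 85.4
time: 2.1
ee_pos: [435.6, 25.1, 250.1]
tool_rot: [[-0.015, -0.001, 1.0], [-1.0, 0.0, -0.015], [-0.0, -1.0, -0.001]]
force: [1.0, -0.7, 0.1]
grip_width: 85.5
time: 3.1
ee_pos: [435.6, 25.1, 189.6]
tool_rot: [[0.989, -0.001, 0.145], [-0.145, 0.0, 0.989], [-0.001, -1.0, 0.0]]
force: [-1.1, 0.2, -0.5]
grip_width: 85.4
{'time': 3.1, 'qpos': [-0.11, 0.173, -0.479, 0.92, 0.0, 0.035], 'qvel': [-0.001, 0.114, -0.205, -0.321, -0.001, -1.428], 'joint_torque': [0.035, -43.819, 31.173, 0.905, -0.0, 2.38], 'ee_pos': [435.621, 25.089, 189.615], 'tool_rot': [[0.989, -0.001, 0.145], [-0.145, 0.0, 0.989], [-0.001, -1.0, 0.0]], 'force': [-1.128, 0.175, -0.493], 'wrist_torque': [0.013, 0.017, 0.021], 'grip_width': 85.371}
```

```bash
python3 -m jog '[[[0,15,0],-0.18,-1],[[0,15,0],-0.18,-1],[[0,15,0],-0.13,-1],[[3.1,20,1.6],0,-1],[[0,20,0],0,-1],[[0,20,0],0,-1],[[0,20,0],0,-1],[[0,17,0],0,-1]]'
python3 -m jog '[[[0,0,0],0,-1],[[0,0,0],0,0.2],[[0,0,0],0,0.3],[[0,0,0],0,0.5],[[0,0,0],0,1],[[0,0,0],0,1],[[0,0,0],0,1],[[0,0,0],0,1]]' 50
python3 - <<'E'
from h import *
p,d,c=grab('side'); cv2.imwrite('pics/side1.png',cv2.resize(p[100:260,190:360,::-1],None,fx=4,fy=3.6,interpolation=cv2.INTER_CUBIC)[:600])
s=env.read_state();print({k:np.round(v,3).tolist() for k,v in s.items()})
E
```

```text
time: 4.1
ee_pos: [437.9, 27.6, 47.4]
tool_rot: [[0.943, -0.001, -0.332], [0.332, 0.0, 0.943], [-0.001, -1.0, 0.0]]
force: [-0.1, -0.2, -0.9]
grip_width: 85.6
time: 5.1
ee_pos: [438.5, 27.8, 48.8]
tool_rot: [[0.943, 0.001, -0.332], [0.332, 0.0, 0.943], [0.001, -1.0, 0.0]]
force: [-1.0, 1.7, 6.3]
grip_width: 23.3
{'time': 5.15, 'qpos': [-0.104, 0.369, -0.663, 0.538, 0.0, -0.442], 'qvel': [0.001, -0.001, -0.0, -0.001, -0.0, 0.0], 'joint_torque': [-0.789, -45.588, 21.714, -0.651, -0.39, 0.237], 'ee_pos': [438.435, 27.774, 48.736], 'tool_rot': [[0.943, 0.001, -0.332], [0.332, 0.0, 0.943], [0.001, -1.0, 0.0]], 'force': [-1.476, 1.007, 7.112], 'wrist_torque': [0.338, 0.286, 0.257], 'grip_width': 23.5}
```

View pics/side1.png

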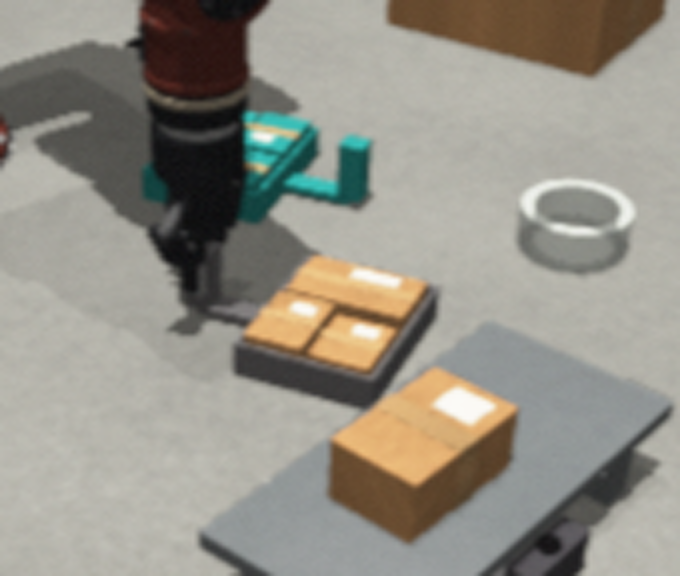

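The fingers hold the grey grip at crop (195,295), with an opening of 23.5 mm. The tray lies flat at (335,330), and nothing else has been touched. Next I relieve the vertical load, raise the grip force and start the turn.

```bash
python3 -m jog '[[[0,-1,0],0,1],[[0,0,0],0,1],[[0,0,0],0.045,1],[[0,0,0],0.045,1],[[0,0,0],0.045,1],[[0,0,0],0.045,1],[[0,0,0],0.045,1],[[0,0,0],0.045,1]]' 110
python3 -m jog '[[[0,0,-8],0,1],[[0,0,-12],0,1],[[0,0,-15],0,1],[[0,0,-15],0,1],[[0,0,-15],0,1],[[0,0,-12],0,1],[[0,0,-5],0,1],[[0,0,0],0,1]]'
cat > loc.py <<'E'
from h import *
O=np.array([689.7,-58.7]);a=np.deg2rad(4.1)
R=np.array([[np.cos(a),np.sin(a)],[-np.sin(a),np.cos(a)]])
s=env.read_state();r=s['tool_rot']
print('t',s['time'],'tcp',np.round(s['ee_pos'],1),'tcp in shelf',np.round(R@(np.array(s['ee_pos'])[:2]-O),1),'yaw rel deg',round(np.degrees(np.arctan2(r[1][0],r[0][0]))-4.1,2),'F shelf',np.round(R@np.array(s['force'])[:2],2),round(s['force'][2],2),'tau',np.round(s['wrist_torque'],2))
E
cat > tray.py <<'E'
from loc import *
for n in('top','side'):
    p,d,c=grab(n);w=world(d,c);q=np.dstack([(w[...,:2]-O)@R.T,w[...,2:]])
    g=s['ee_pos'];gs=R@(np.array(g)[:2]-O)
    m=(q[...,2]>26)&(q[...,2]<52)&(q[...,0]>gs[0]+45)&(q[...,0]<gs[0]+205)&(abs(q[...,1]-gs[1])<110)
    m=m.astype(np.uint8);k,l,st,_=cv2.connectedComponentsWithStats(m)
    i=1+st[1:,4].argmax();Q=q[l==i]
    rc=cv2.minAreaRect(Q[:,:2].astype(np.float32));print(n,st[i].tolist(),'tray in shelf',np.round(rc[0],1),np.round(rc[1],1),round(rc[2],2))
    cv2.imwrite(f'pics/{n}_t.png',p[...,::-1])
E
python3 tray.py
```

```text
time: 6.15
ee_pos: [438.0, 27.8, 49.1]
tool_rot: [[0.998, -0.0, -0.067], [0.067, 0.001, 0.998], [-0.0, -1.0, 0.001]]
force: [1.1, 2.0, -2.7]
grip_width: 23.1
time: 7.15
ee_pos: [443.9, -54.8, 49.3]
tool_rot: [[0.998, -0.0, -0.067], [0.067, -0.001, 0.998], [-0.0, -1.0, -0.001]]
force: [-0.3, -1.5, -2.9]
grip_width: 22.8
t 7.15 tcp [443.9 -54.8  49.3] tcp in shelf [-244.9   21.5] yaw rel deg -0.26 F shelf [-0.44 -1.44] -2.9 tau [-0.16  0.22 -0.2 ]
top [247, 168, 55, 46, 985] tray in shelf [-120.5   20.8] [119.3 150.1] 0.56
side [221, 186, 61, 44, 1411] tray in shelf [-118.9   20.8] [152.6 123. ] 89.99
```

```bash
python3 -m jog '[[[0,0.3,-5],0,1],[[0,0,-7],0,1],[[0,0,-6],0,1],[[0,0,-3.5],0,1],[[5,0,0],0,1],[[10,0,0],0,1],[[12,0,0],0,1],[[12,0,0],0,1]]'
python3 loc.py
python3 -m jog '[[[15,0,0],0,1],[[15,0,0],0,1],[[15,0,0],0,1],[[15,0,0],0,1],[[10,0,0],0,1],[[5,0,0],0,1],[[0,0,0],0,1],[[0,0,0],0,1]]'
python3 tray.py
```

```text
time: 8.25
ee_pos: [484.5, -73.2, 49.0]
tool_rot: [[0.998, -0.001, -0.068], [0.068, -0.0, 0.998], [-0.001, -1.0, -0.0]]
force: [-5.5, -0.6, 4.5]
grip_width: 22.9
t 8.25 tcp [484.5 -73.2  49. ] tcp in shelf [-2.057e+02  2.000e-01] yaw rel deg -0.23 F shelf [-5.52 -0.17] 4.5 tau [-0.02  1.01  0.01]
time: 9.25
ee_pos: [559.6, -67.9, 49.0]
tool_rot: [[0.998, 0.001, -0.068], [0.068, -0.0, 0.998], [0.001, -1.0, -0.0]]
force: [-0.0, 1.2, -1.0]
grip_width: 23.2
t 9.25 tcp [559.6 -67.9  49. ] tcp in shelf [-1.304e+02  1.000e-01] yaw rel deg -0.19 F shelf [0.07 1.25] -1.01 tau [0.02 0.04 0.05]
top [253, 147, 5, 14, 29] tray in shelf [-11.4  69.2] [11.8 37.3] 85.21
side [244, 204, 42, 33, 473] tray in shelf [-43.6  -0.6] [150.8  47.6] 89.69
```

```bash
python3 -m jog '[[[9,0,0],0,1],[[10,0,0],0,1],[[10,0,0],0,1],[[8,0,0],0,1],[[4,0,0],0,1],[[2,0,0],0,1],[[1.5,0,0],0,1],[[1.5,0,0],0,1]]'
python3 loc.py
python3 -m jog '[[[1,0,0],0,1],[[1,0,0],0,1],[[1,0,0],0,1],[[1,0,0],0,1],[[1,0,0],0,1],[[1,0,0],0,1],[[1,0,0],0,1],[[1,0,0],0,1]]'
python3 loc.py
python3 -m jog '[[[1,0,0],0,1],[[1,0,0],0,1],[[1,0,0],0,1],[[1,0,0],0,1],[[1,0,0],0,1],[[1,0,0],0,1],[[1,0,0],0,1],[[1,0,0],0,1]]'
python3 loc.py
```

```text
time: 10.35
ee_pos: [604.0, -64.8, 49.0]
tool_rot: [[0.998, -0.002, -0.068], [0.068, -0.0, 0.998], [-0.002, -1.0, 0.0]]
force: [-6.7, -0.1, 5.8]
grip_width: 22.7
t 10.35 tcp [604.  -64.8  49. ] tcp in shelf [-86.   0.] yaw rel deg -0.21 F shelf [-6.69  0.41] 5.85 tau [-0.03  1.06  0.06]
time: 11.35
ee_pos: [611.9, -64.3, 49.0]
tool_rot: [[0.998, -0.002, -0.068], [0.068, -0.0, 0.998], [-0.002, -1.0, 0.0]]
force: [-6.5, -0.0, 5.4]
grip_width: 23.0
t 11.35 tcp [611.9 -64.3  49. ] tcp in shelf [-78.   0.] yaw rel deg -0.21 F shelf [-6.47  0.44] 5.44 tau [-0.01  1.06 -0.04]
time: 12.35
ee_pos: [620.0, -63.7, 49.0]
tool_rot: [[0.998, -0.002, -0.068], [0.068, -0.0, 0.998], [-0.002, -1.0, 0.0]]
force: [-5.9, -0.1, 4.8]
grip_width: 22.8
t 12.35 tcp [620.  -63.7  49. ] tcp in shelf [-69.9  -0. ] yaw rel deg -0.21 F shelf [-5.84  0.35] 4.8 tau [-0.01  1.04  0.01]
```

```bash
python3 -m jog '[[[1,0,0],0,1],[[1,0,0],0,1],[[1,0,0],0,1],[[1,0,0],0,1],[[1,0,0],0,1],[[1,0,0],0,1],[[1,0,0],0,1],[[1,0,0],0,1]]'
python3 loc.py
```

```text
time: 13.35
ee_pos: [627.0, -63.2, 49.0]
tool_rot: [[0.998, -0.003, -0.068], [0.068, -0.0, 0.998], [-0.003, -1.0, 0.0]]
force: [-11.5, -0.4, 9.1]
grip_width: 22.6
t 13.35 tcp [627.  -63.2  49. ] tcp in shelf [-62.8   0. ] yaw rel deg -0.21 F shelf [-11.46   0.39] 9.07 tau [-0.1   1.81 -0.  ]
```

```bash
python3 -m jog '[[[1,0,0],0,1],[[1,0,0],0,1],[[1,0,0],0,1],[[1,0,0],0,1],[[1,0,0],0,1],[[1,0,0],0,1],[[0.5,0,0],0,1],[[0.5,0,0],0,1]]'
python3 loc.py
```

```text
time: 14.35
ee_pos: [632.2, -62.7, 49.0]
tool_rot: [[0.998, -0.007, -0.067], [0.068, -0.0, 0.998], [-0.007, -1.0, 0.0]]
force: [-19.2, -1.1, 15.2]
grip_width: 23.2
t 14.35 tcp [632.2 -62.7  49. ] tcp in shelf [-57.6   0.2] yaw rel deg -0.23 F shelf [-19.21   0.31] 15.19 tau [-0.09  2.99 -0.01]
```

Slow contact began near TCP x = -67 in the shelf frame. The present press comes out at about 7.5 N, both from compression and from force less drag. I go about 2.5 mm further and hold.

```bash
python3 -m jog '[[[0.7,0,0],0,1],[[0.7,0,0],0,1],[[0.7,0,0],0,1],[[0.7,0,0],0,1],[[0.4,0,0],0,1],[[0,0,0],0,1],[[0,0,0],0,1],[[0,0,0],0,1]]'
python3 loc.py
```

```text
time: 15.35
ee_pos: [634.6, -62.4, 49.0]
tool_rot: [[0.998, -0.008, -0.067], [0.067, -0.0, 0.998], [-0.008, -1.0, 0.0]]
force: [-22.7, -1.0, 17.9]
grip_width: 22.6
t 15.35 tcp [634.6 -62.4  49. ] tcp in shelf [-55.2   0.2] yaw rel deg -0.23 F shelf [-22.75   0.64] 17.88 tau [-0.12  3.48 -0.04]
```

Both estimates now agree on about 9.5 N. I hold a little longer, then ease off slowly.

```bash
python3 -m jog '[[[0,0,0],0,1],[[0,0,0],0,1],[[0,0,0],0,1],[[0,0,0],0,1],[[-0.5,0,0],0,1],[[-0.5,0,0],0,1],[[-0.5,0,0],0,1],[[-0.5,0,0],0,1]]'
python3 loc.py
python3 -m jog '[[[-0.5,0,0],0,1],[[-0.5,0,0],0,1],[[-0.5,0,0],0,1],[[-0.5,0,0],0,1],[[-0.5,0,0],0,1],[[-0.5,0,0],0,1],[[-0.5,0,0],0,1],[[-0.5,0,0],0,1]]'
python3 loc.py
```

```text
time: 16.35
ee_pos: [634.6, -62.4, 49.0]
tool_rot: [[0.998, -0.004, -0.068], [0.068, 0.0, 0.998], [-0.004, -1.0, 0.001]]
force: [-11.6, 1.0, 8.9]
grip_width: 22.8
t 16.35 tcp [634.6 -62.4  49. ] tcp in shelf [-55.2   0.2] yaw rel deg -0.22 F shelf [-11.47   1.84] 8.87 tau [ 0.03  1.81 -0.15]
time: 17.35
ee_pos: [633.3, -62.9, 49.0]
tool_rot: [[0.998, 0.0, -0.068], [0.068, 0.0, 0.998], [0.0, -1.0, 0.0]]
force: [-1.4, 1.0, 1.6]
grip_width: 22.7
t 17.35 tcp [633.3 -62.9  49. ] tcp in shelf [-56.6  -0.1] yaw rel deg -0.19 F shelf [-1.3   1.13] 1.64 tau [0.31 0.28 0.05]
```

```bash
python3 -m jog '[[[-0.5,0,0],0,1],[[-0.5,0,0],0,1],[[-0.5,0,0],0,1],[[-0.5,0,0],0,1],[[-0.5,0,0],0,1],[[-0.5,0,0],0,1],[[-0.5,0,0],0,1],[[-0.5,0,0],0,1]]'
python3 loc.py
```

```text
time: 18.35
ee_pos: [629.2, -63.1, 49.0]
tool_rot: [[0.998, 0.0, -0.068], [0.068, -0.0, 0.998], [0.0, -1.0, -0.0]]
force: [-0.4, 1.5, 0.8]
grip_width: 22.9
t 18.35 tcp [629.2 -63.1  49. ] tcp in shelf [-60.6  -0.1] yaw rel deg -0.19 F shelf [-0.26  1.52] 0.77 tau [ 0.25 -0.15  0.02]
```

```bash
python3 -m jog '[[[-0.4,0,0],0,1],[[-0.4,0,0],0,1],[[-0.4,0,0],0,1],[[-0.4,0,0],0,1],[[-0.4,0,0],0,1],[[-0.4,0,0],0,1],[[-0.4,0,0],0,1],[[-0.4,0,0],0,1]]'
python3 loc.py
python3 -m jog '[[[0,0,0],0,1],[[0,0,0],0,1],[[0,0,0],0,1],[[0,0,0],0,1],[[0,0,0],0,1],[[0,0,0],0,1],[[0,0,0],0,1],[[0,0,0],0,1]]'
python3 loc.py
```

```text
time: 19.35
ee_pos: [626.0, -63.4, 49.0]
tool_rot: [[0.998, 0.0, -0.068], [0.068, -0.0, 0.998], [0.0, -1.0, -0.0]]
force: [2.0, 1.1, 0.2]
grip_width: 23.0
t 19.35 tcp [626.  -63.4  49. ] tcp in shelf [-63.8  -0.1] yaw rel deg -0.19 F shelf [2.06 0.94] 0.2 tau [ 0.22 -0.52  0.  ]
time: 20.35
ee_pos: [626.0, -63.4, 49.0]
tool_rot: [[0.998, 0.0, -0.068], [0.068, -0.0, 0.998], [0.0, -1.0, -0.0]]
force: [1.9, 1.9, 0.6]
grip_width: 22.7
t 20.35 tcp [626.  -63.4  49. ] tcp in shelf [-63.9  -0.1] yaw rel deg -0.2 F shelf [2.01 1.73] 0.55 tau [ 0.19 -0.54  0.  ]
```

Compression is now about 2–3 mm, so about 2 N, which is less than the drag. I unload the arm, soften the grip and then open.

```bash
python3 -m jog '[[[0.2,0,0.15],0,1],[[0.15,0,0.1],0,1],[[0,0,0],0,1],[[0,0,0],0,1],[[0,0,0],0,1],[[0,0,0],0,1],[[0,0,0],0,1],[[0,0,0],0,1]]' 20
python3 loc.py
python3 -m jog '[[[0,0,0],0,0.4],[[0,0,0],0,0.4],[[0,0,0],0,0.3],[[0,0,0],0,0.2],[[0,0,0],0,0.1],[[0,0,0],0,0],[[0,0,0],0,-0.2],[[0,0,0],0,-0.3]]'
python3 tray.py
```

```text
time: 21.35
ee_pos: [625.9, -63.3, 49.0]
tool_rot: [[0.998, -0.001, -0.068], [0.068, -0.0, 0.998], [-0.001, -1.0, -0.0]]
force: [-2.9, -3.2, 4.7]
grip_width: 22.8
t 21.35 tcp [625.9 -63.3  49. ] tcp in shelf [-63.9  -0. ] yaw rel deg -0.2 F shelf [-3.11 -2.99] 4.7 tau [-0.62  0.5  -0.06]
time: 22.35
ee_pos: [626.2, -63.1, 49.0]
tool_rot: [[0.998, -0.0, -0.068], [0.068, 0.0, 0.998], [-0.0, -1.0, 0.0]]
force: [0.5, -0.3, 0.2]
grip_width: 55.8
t 22.35 tcp [626.2 -63.1  49. ] tcp in shelf [-63.6   0.2] yaw rel deg -0.2 F shelf [ 0.46 -0.3 ] 0.17 tau [ 0.05 -0.01 -0.02]Traceback (most recent call last):
  File "tray.py", line 7, in <module>
    i=1+st[1:,4].argmax();Q=q[l==i]
        ~~~~~~~~~~~~~~~^^
ValueError: attempt to get argmax of an empty sequence
```

```bash
python3 -m jog '[[[0,0,0],0,-0.6],[[0,0,0],0,-1],[[0,-5,0],0,-1],[[0,-15,0],0,-1],[[0,-20,0],0,-1],[[0,-30,0],0,-1],[[0,-30,0],0,-1],[[0,-30,0],0,-1]]'
python3 -m jog '[[[-20,-30,0],0,-1],[[-40,-20,0],0,-1],[[-50,0,0],0,-1],[[-50,0,0],0,-1],[[-50,0,0],0,-1],[[-40,0,0],0,-1],[[-20,0,0],0,-1],[[0,0,0],0,-1]]'
python3 - <<'E'
from loc import *
ims=[]
for n in('top','side'):
    p,d,c=grab(n);w=world(d,c);q=np.dstack([(w[...,:2]-O)@R.T,w[...,2:]])
    for nm,m in (('grip',(q[...,2]>60)&(q[...,2]<85)&(abs(q[...,0]+64)<35)&(abs(q[...,1])<35)),('trayrear',(q[...,2]>26)&(q[...,2]<52)&(q[...,0]>-35)&(q[...,0]<60)&(abs(q[...,1])<90)),
      ('tape',0),('carton',0),('shelfcarton',0)):
        if nm in('tape','carton','shelfcarton'):
            x,y,h={'tape':(590,332,44),'carton':(615,-405,76),'shelfcarton':(770,-80,132)}[nm]
            m=(abs(w[...,0]-x)<110)&(abs(w[...,1]-y)<110)&(w[...,2]>h-5)&(w[...,2]<h+14)
            o=np.load(f'{n}0.npz')['w'];mo=(abs(o[...,0]-x)<110)&(abs(o[...,1]-y)<110)&(o[...,2]>h-5)&(o[...,2]<h+14)
            print(n,nm,'shift',np.round(np.median(w[m],0)-np.median(o[mo],0),1));continue
        Q=q[m]
        if len(Q)>8:
            rc=cv2.minAreaRect(Q[:,:2].astype(np.float32));print(n,nm,len(Q),np.round(rc[0],1),np.round(rc[1],1),round(rc[2],1))
    ims.append(p[60:230,180:360] if n=='top' else p[140:310,220:400])
cv2.imwrite('pics/end.png',cv2.resize(np.hstack(ims)[...,::-1],None,fx=2.2,fy=2.2,interpolation=cv2.INTER_CUBIC))
E
```

```text
time: 23.4
ee_pos: [626.4, -63.1, 181.3]
tool_rot: [[0.998, 0.001, -0.068], [0.068, -0.0, 0.998], [0.001, -1.0, -0.0]]
force: [0.4, -1.1, -0.4]
grip_width: 85.3
time: 24.4
ee_pos: [356.3, -81.6, 230.1]
tool_rot: [[0.998, 0.002, -0.067], [0.067, -0.001, 0.998], [0.002, -1.0, -0.001]]
force: [0.8, 0.0, 0.2]
grip_width: 85.3
t 24.4 tcp [356.3 -81.6 230.1] tcp in shelf [-334.1    1. ] yaw rel deg -0.25 F shelf [ 0.8  -0.02] 0.16 tau [-0.01 -0.02 -0.05]
top grip 88 [-65.5  -1.1] [25.8 23.8] 0.8
top trayrear 187 [ 3.9 -0.8] [  9.8 150. ] 0.5
top tape shift [-1.4 -0.6  0.2]
top carton shift [-0.9  0.2 -0.1]
top shelfcarton shift [-0.1  0.   0.1]
side grip 91 [-62.2  -1.3] [28.2 26.4] 0.5
side tape shift [-1.1 -2.9 -0.3]
side carton shift [ 0.   0.1 -0. ]
side shelfcarton shift [ 0.6  0.8 -0.1]
```

View pics/end.png

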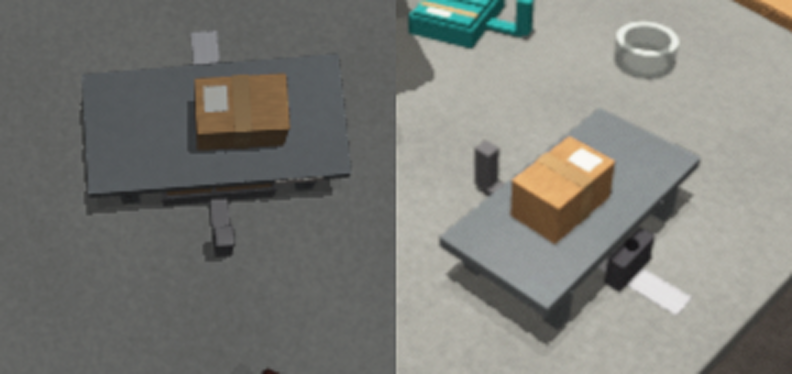

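The picture shows the grip at (222,238) in the left half, square in front of the shelf, with the tray under the board. The stop is in place at (630,258) in the right half, and the bystanders have not moved. The two cameras put the grip at a mean x of -63.9 mm, exactly where the TCP stood before release, so the tray did not spring back.

```bash
python3 -c "
from plant import env
print(env.sign_off())"
```

```text
the job is handed in; nothing more can be done
None
```

I slid the grey tray by its grip under the shelf, pressed it into the sprung stop, eased off slowly and let go. I handed the job in at about 24.5 s of the 54 s allowed.

- **Press:** The press was about 9.5 N, held for roughly a second. This is an estimate: compression (about 11.6 mm at 0.8 N/mm) and wrist force less drag agreed.
- **Rest against the stop:** I estimate the tray rests against the buffer with about 1–2 N. I could not measure this directly after release. The two cameras' mean grip position after release equals the TCP position before it (shelf x about -64 mm), so the tray did not spring back.
- **Final pose:** The tray's middle is about 61 mm behind the shelf's front edge, 1 mm off the centre line and square within about 1°. The top and side cameras differ by about 3 mm in x (-65.5 against -62.2 mm).
- **Bystanders:** Measured shifts of the cartons and tape were within 3 mm, which is about the measuring noise.
- **What disagreed:** The friction worked out from the forward and backward strokes was not fully consistent, which leaves about 1 N of doubt in the force figures. One tray measurement while the gripper was still over the tray failed, because the arm and shelf hid the tray. I repeated it successfully after backing the arm away.

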